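# Pop the orange battery out of the bench charger and trap it with the other finger

### The arm

A 6-joint arm with a two-finger parallel gripper is mounted at the origin on the work surface. World frame = base frame: x ahead of the robot, y to its left, z up, the work surface at z = 0. Lengths are in m, angles in rad, forces in N, time in s.
With the tool pointing down it reaches from about 0.35 to 0.775 m from the base axis. Payload 5.5 kg.
Tool frame: the origin (TCP) lies midway between the tips of the shut fingers; the grasp point (between the pads) lies grasp_offset behind it (grasp_offset is the distance from the TCP to the grasp point, in m); z points along the fingers, y is the line along which they close (so a half turn about z gives the same grasp; the last joint's range is limited). The gripper opens to 85 mm and grips with 20 to 120 N. Pads are 22 mm wide; open, the fingers measure 114 mm over their backs; the gripper's body (76 mm by 85 mm) begins 54 mm behind the grasp point. The pads swing forward as they close: fully open they stand 13 mm farther back than shut.
Start: joints at [-1.333, 0.313, 0.046, 1.304, 0, 1.431], TCP at [0.212, -0.534, 0.231] pointing down, gripper open.
Joint ranges: [-2.76, 2.76], [-0.86, 1.69], [-1.03, 1.26], [-2.2, 2.34], [-1.47, 1.5], [-3.14, 3.14]. Speed limits (rad/s): [2.57, 2.57, 3.14, 3.14, 3.14, 3.14].

### API

Orientations are given as a unit quaternion [w, x, y, z].
In Python, from workcell import * gives the robot as it stands.
- The arm moves only by the tool step_arm, never from a script. Its argument "deltas" is a list of rows, each a list of 7 numbers: the shift along the world's x, y, z in mm, then the turn, a rotation vector about the world's x, y, z in degrees, then the gripper's target within -1 to 1 (fully open at 1, half-way at 0, shut at -1). A call has 1 to 5 rows; each row shifts and turns the commanded pose from where the row before left it; what a row does not reach is not made up. A row lasts 1/10 s, in which the tool goes at most 50 mm and 8.59 degrees, less where a joint would pass 70% of its speed; a pose out of reach is approached as far as the arm can. A call is refused whole if a number of a shift passes 50 or a number of a turn 8.59, either way. A call with a gripper value outside its range is refused whole. The fingers move at their own pace and stop on an object; "newtons" is the grip in N (left out, the last holds). Time passes only in rows, so rows that do not move let the fingers close. It gives the time, the measured TCP pose, the force, the opening and the grip force at its end, in the units of the state.
- get_state(): the state, without advancing time (a new reading comes with each control period).
- read_camera(name): name is "side" or "top" or "wrist"; returns a dict with "image" (480x640x3 uint8, red, green, blue), "z_map" (480x640 float32, m along the optical axis (not along the pixel's ray), 0 where there is no reading), "K" (3x3 intrinsics, pixels), "world_from_camera" (4x4, takes a point from camera to world coordinates). Camera axes: x right, y down, z forward; pixel columns grow to the right and rows downward; lengths in m; the calibration is good to about 2 mm. A picture is of the moment at which its call begins.
- hand_in(): hands the job in; it is judged then, once.
The state is a dict: "clock": time; "joint_pos": joint angles; "qvel": joint speeds; "tau": joint torques, N m; "tcp_pos": TCP position; "orientation": TCP orientation; "wrist_force": force on the tool from outside, world axes, zero at the start; "ft_torque": the same for the moment, N m; "finger_gap": finger opening in m; "grip_force": force on a finger pad.
Only numpy, scipy, OpenCV 4.12 (cv2) and the standard library are available. Lean on these libraries where they do the work, as an engineer would, in place of code of your own. Each camera call takes 0.05 s, during which the arm holds its last target. There are 200 camera calls.

### The job

Pop the orange battery, the one for the secateurs, out of the two-bay charger: press down the release pad beside its bay with one finger, and with the other finger trap the battery in front of the bay before its sprung ejector has shot it half-way out. Finish while holding it like that: the pad still pressed right down by the one finger, the battery partly out and still pushing against the other. Do not lift the battery, leave the blue battery latched in its bay, and leave the other things on the bench where they are.

Things in the scene. Friction and masses are not known exactly. Their poses are not given: they have to be found in the camera images.
- charger: black two-bay charger fixed to the bench, 195 (x) by 184 (y) by 75 mm. Origin on the bench under it; batteries come out towards its own -x; +y is its left bay. Bays centred on y = +30 and -30 mm, open in front and on top; floor 12 mm, walls 34 mm above the bench; 75 mm high housing behind (x +36 to +95). Before the bays (x -50 to -100) a bare 12 mm high apron but for two low catch bars and two release pads
- orange_battery_mid (a point): centre of the orange-topped battery, a block 80 (x) by 44 (y) by 45 mm, axes as the charger's, in either bay (varies). Latched: x = -10, y = +30 or -30, z = 34.5 mm in the charger's frame; flat front face at x = -50, top 57 mm above the bench. Half-way out is 40 mm farther to the charger's -x
- orange_battery: the same battery, 0.25 kg; origin in the middle of its underside
- blue_battery_mid (a point): centre of the blue-topped battery, same size and shape, latched in the other bay
- pad_left (a point): middle of the top of the left bay's release pad: pale grey, ribbed, 40 (charger's x) by 30 mm (y); at x = -71, y = +70 mm in the charger's frame, 35 mm above the bench when up. That is 40 mm to the outer side of the middle line of the left battery and 21 mm ahead of its latched front face
- pad_right (a point): the same for the right bay's pad, at x = -71, y = -70 mm in the charger's frame
- release_left (a joint): how far the left pad is pressed, in m: 0 up, 0.010 right down on its stop. A catch bar joined to it, 6 mm high before the battery's foot, lets the left battery go at about 0.006. Moves from 2 N, 5 N at the bottom, a newton or so more while the catch drags on the battery. Let go, it springs up and can lift a battery that lies over it
- release_right (a joint): the same for the right pad and the right battery
- ejector_left (a joint): how far the left bay's sprung steel ejector is out, in m: 0 latched, 0.040 full stroke. It pushes the battery to the charger's -x with 5 N at 0, 2.6 N at 0.040. Once the catch is down the battery shoots out in about a tenth of a second and skids away over the bench unless a finger already stands before it
- ejector_right (a joint): the same for the right bay
- seed_tin: round green tin with lid, 71 mm across, 36 mm high, in front of the charger; origin under its middle
- wide_pot: terracotta pot, 84 mm across, 70 mm high, left of the charger; origin under its middle
- small_pot: terracotta pot, 64 mm across, 55 mm high, left of the charger; origin under its middle
- dibber: wooden dibber with pointed tip, 172 mm long, 26 mm thick, lying; origin under its middle
- secateurs: cordless secateurs lying on their side, 240 by 60 mm, 34 mm high, right of the charger; origin under the handle's middle
There are look-alikes about, which are no part of the job. Leave any green look-alike of the orange_battery alone. What is shaped like the part that bears blue_battery_mid but purple is not meant.

How it is judged:
At the end, for the whole second after the job is handed in: The orange battery is 5 to 40 mm out of its latched place, flat on the charger (within 6 mm in height, 0.15 rad), at rest and pressing on a finger with over 0.4 N; its own pad is held at least 7 of its 10 mm down by a finger; the blue battery is still latched (moved under 4 mm outwards) (((y of orange_battery_mid in the frame of charger above 0 m and value of joint release_left above 0.007 m) or (y of orange_battery_mid in the frame of charger below 0 m and value of joint release_right above 0.007 m)) and x of orange_battery_mid in the frame of charger between -0.0502 and -0.0152 m and z of orange_battery_mid in the frame of charger between 0.0285 and 0.0405 m and angle between orange_battery_mid's own z axis and vertical below 0.15 rad and linear speed of orange_battery below 0.03 m/s and contact force between the fingers and orange_battery above 0.4 N and contact force between the fingers and charger above 0.5 N and x of blue_battery_mid in the frame of charger above -0.0142 m and distance of blue_battery_mid from where it was at the start of the episode below 0.006 m); the arm keeps its last pose, push and grip.
It fails at once if the orange battery slid more than half-way out of its bay (x of orange_battery_mid in the frame of charger below -0.0502 m).
It fails at once if the orange battery was lifted (z of orange_battery_mid in the frame of charger above 0.0465 m).
It fails at once if the blue battery was let go or moved (distance of blue_battery_mid from where it was at the start of the episode above 0.006 m).
It fails at once if one of the other things on the bench was pushed more than 20 mm (distance of any of seed_tin, wide_pot, small_pot, dibber, secateurs from where it was at the start of the episode above 0.02 m).
It also fails if it takes over 32 s, if anything falls off the work surface, if the arm or the gripper's body presses on something with over 40 N, if the wrist force passes 120 N, or if a joint passes its speed limit or range.

## Working session

There is one attempt and no reset: what is moved stays moved. The work goes in short steps, Python scripts to look and compute and a tool call to move; the robot and the scene stay as the last step left them, time stands still between calls to the robot, and variables do not carry over. Pictures are saved under pics/ and viewed, at most 10 in all, crops included, and the job is handed in when it is done.

Besides the shell and the picture viewer there is one more tool, called after ">>>" by a JSON object that holds its "fn" and its "kwargs". step_arm: Moves the arm, as the interface text tells. Its arguments: {"type":"object","properties":{"deltas":{"type":"array","items":{"type":"array","items":{"type":"number"}}},"newtons":{"type":"number"}},"required":["deltas"]}

```bash
mkdir -p pics; python3 - <<'E'
from workcell import *
import cv2,numpy as np
s=get_state();print(s)
for n in ["top","side"]:
    r=read_camera(n);cv2.imwrite(f"pics/{n}0.png",r["image"][:,:,::-1]);np.savez(f"pics/{n}0.npz",**r)
    print(n,r["K"].round(1).tolist(),r["world_from_camera"].round(3).tolist())
E
```

```text
{'clock': 0.0, 'joint_pos': array([-1.33259709e+00,  3.14001555e-01,  4.49557725e-02,  1.30360165e+00,
       -2.78560048e-05,  1.43118715e+00]), 'qvel': array([1.30475170e-03, 1.99177845e-03, 6.78178015e-04, 5.05876372e-04,
       4.02328782e-04, 6.29301298e-05]), 'tau': array([ 1.53215897e-04, -4.80634582e+01,  2.98530364e+01,  1.94687967e-02,
       -2.21446123e-05,  6.42844668e-06]), 'tcp_pos': array([ 0.21196186, -0.5339424 ,  0.23039873]), 'orientation': array([-9.23744206e-04,  9.82210173e-01,  1.87782640e-01, -5.95178570e-05]), 'wrist_force': array([ 0.27657429,  0.46703767, -0.65648941]), 'ft_torque': array([-0.06772209, -0.06003119,  0.03415497]), 'grip_force': 0.0, 'finger_gap': 0.08532468959635402}
top [[533.9, 0.0, 321.6], [0.0, 533.9, 234.8], [0.0, 0.0, 1.0]] [[0.001, -0.985, 0.175, 0.453], [-1.0, 0.002, 0.016, -0.023], [-0.016, -0.175, -0.984, 0.938], [0.0, 0.0, 0.0, 1.0]]
side [[530.4, 0.0, 317.8], [0.0, 530.4, 238.1], [0.0, 0.0, 1.0]] [[-0.904, -0.318, 0.285, 0.31], [-0.426, 0.703, -0.569, 0.595], [-0.019, -0.636, -0.771, 0.855], [0.0, 0.0, 0.0, 1.0]]
```

View pics/top0.png

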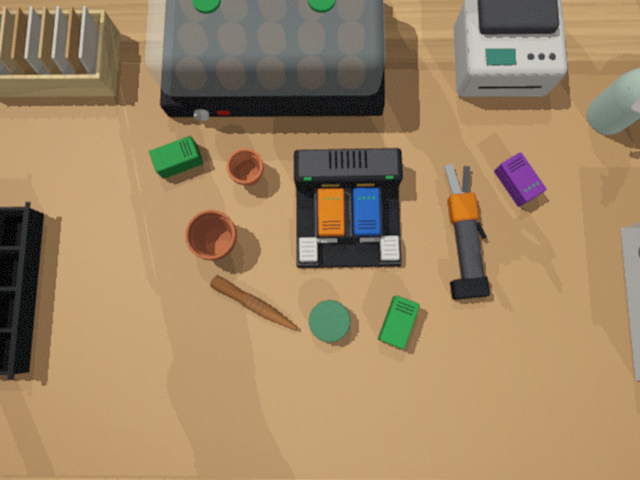

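View pics/side0.png

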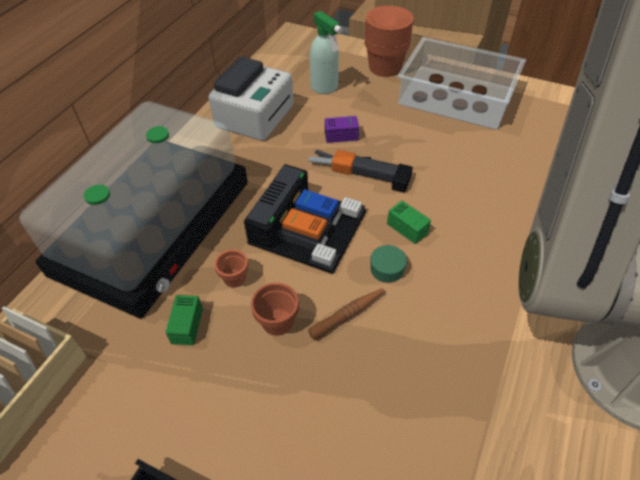

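The top view shows the charger at (348,208), opening towards the robot. The candidates are:
- orange battery at (331,212), in the left bay
- the orange part of the secateurs at (463,207)
- blue battery at (367,212)
- green look-alikes at (176,157) and (399,322)
- purple look-alike at (519,180)

I choose (331,212), with its pad at (308,249).

```bash
python3 - <<'E'
import workcell,cv2,numpy as np
print("go",getattr(workcell,"grasp_offset",None))
cs={}
for n in ["top","side"]:
    r=np.load(f"pics/{n}0.npz");im=r["image"];z=r["z_map"];K=r["K"];T=r["world_from_camera"]
    v,u=np.mgrid[:480,:640]
    P=np.stack([(u-K[0,2])/K[0,0]*z,(v-K[1,2])/K[1,1]*z,z],-1)@T[:3,:3].T+T[:3,3]
    h=cv2.cvtColor(im,cv2.COLOR_RGB2HSV).astype(int)
    roi=np.zeros(z.shape,bool)
    if n=="top": roi[145:270,290:405]=1
    else: roi[165:275,240:370]=1
    roi&=z>0
    O=roi&(h[...,0]>5)&(h[...,0]<20)&(h[...,1]>190)&(P[...,2]>.05)
    B=roi&(h[...,0]>100)&(h[...,0]<125)&(h[...,1]>150)&(P[...,2]>.05)
    W=roi&(h[...,1]<60)&(h[...,2]>140)&(P[...,2]<.045)&(P[...,2]>.028)
    k,l,st,_=cv2.connectedComponentsWithStats(W.astype(np.uint8))
    ms=[("O",O),("B",B)]+[(f"W{i}",l==i) for i in range(1,k) if st[i,4]>60]
    for nm,m in ms:
        p=P[m]; (c,sz,a)=cv2.minAreaRect((p[:,:2]*1000).astype(np.float32))
        print(n,nm,m.sum(),"med",np.median(p,0).round(4),"rect",np.round(c,1),np.round(sz,1),round(a,1))
r=np.load("pics/top0.npz")["image"][140:275,285:410]
cv2.imwrite("pics/crop.png",cv2.resize(r,None,fx=4.4,fy=4.4,interpolation=2)[:,:,::-1])
E
```

```text
go 0.0187
top O 1114 med [ 0.65   -0.0244  0.0579] rect [653.8 -65.7] [ 80.7 131.6] 5.2
top B 1184 med [ 0.6498 -0.0843  0.058 ] rect [ 655.  -101.5] [86.7 78. ] 1.1
top W1 417 med [0.589  0.0142 0.0358] rect [589.9  15.1] [40.7 29.4] 0.4
top W2 417 med [ 0.5903 -0.1252  0.0362] rect [ 591.5 -125. ] [29.6 40.2] 88.3
side O 549 med [ 0.6489 -0.0171  0.0564] rect [648.8 -21.8] [79.7 46.2] 1.0
side B 634 med [ 0.6488 -0.0786  0.0565] rect [726.2 -32.3] [145.5 231.4] 88.9
side W1 192 med [ 0.5899 -0.1228  0.035 ] rect [ 590.2 -122.9] [39.9 31.1] 5.1
side W2 245 med [0.5878 0.0181 0.035 ] rect [588.4  16.7] [38.9 32. ] 1.0
```

View pics/crop.png

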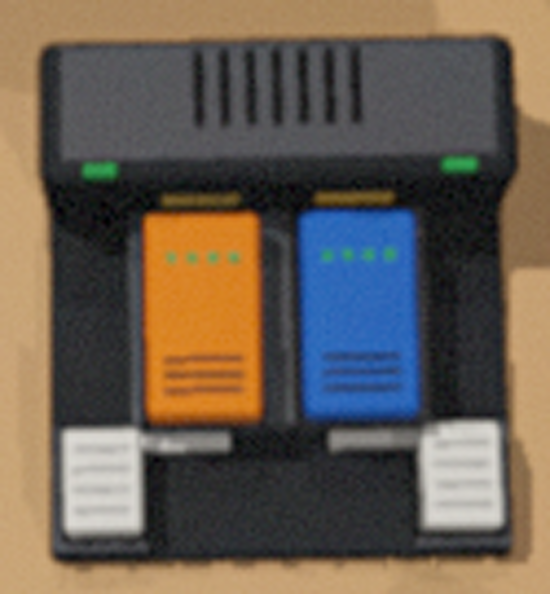

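The crop confirms the orange battery in the left bay. Both pads are 139 mm apart at z ≈ 35 mm, which matches the description. The charger's yaw is about +0.8°, the left pad is at (0.589, 0.015), and the battery front is at x ≈ 0.610. I'll put the tool at (0.585, -0.005), with the fingers along charger y and about 26 mm open.

>>> {"fn": "step_arm", "kwargs": {"deltas": [[23,33,0,0,0,-1.3,-0.39],[23,33,0,0,0,-1.3,-0.39],[23,33,0,0,0,-1.3,-0.39],[23,33,0,0,0,-1.3,-0.39],[23,33,0,0,0,-1.3,-0.39]]}}

```text
clock: 0.6
tcp_pos: [0.3276, -0.3679, 0.2309]
orientation: [-0.0, 0.991, 0.131, -0.0]
wrist_force: [0.8, -0.2, -0.1]
finger_gap: 0.0259
grip_force: 0.0
```

>>> {"fn": "step_arm", "kwargs": {"deltas": [[23,33,0,0,0,-1.3,-0.39],[23,33,0,0,0,-1.3,-0.39],[23,33,0,0,0,-1.3,-0.39],[23,33,0,0,0,-1.3,-0.39],[23,33,0,0,0,-1.3,-0.39]]}}

```text
clock: 1.1
tcp_pos: [0.4426, -0.2028, 0.2311]
orientation: [-0.0, 0.997, 0.075, -0.0]
wrist_force: [0.2, -0.6, 0.3]
finger_gap: 0.0261
grip_force: 0.0
```

>>> {"fn": "step_arm", "kwargs": {"deltas": [[23,33,0,0,0,-1.3,-0.39],[23,33,0,0,0,-1.3,-0.39],[23,33,0,0,0,-1.3,-0.39],[23,33,0,0,0,-1.3,-0.39],[23,33,0,0,0,-1.3,-0.39]]}}

```text
clock: 1.6
tcp_pos: [0.5576, -0.0379, 0.2309]
orientation: [0.0, 1.0, 0.018, -0.0]
wrist_force: [-0.3, -0.8, -0.2]
finger_gap: 0.0262
grip_force: 0.0
```

>>> {"fn": "step_arm", "kwargs": {"deltas": [[23,33,0,0,0,-1.3,-0.39],[0,0,0,0,0,0,-0.39],[0,0,0,0,0,0,-0.39]]}}

```text
clock: 1.9
tcp_pos: [0.5799, -0.0057, 0.2305]
orientation: [0.0, 1.0, 0.009, -0.001]
wrist_force: [0.4, -0.1, -0.3]
finger_gap: 0.0259
grip_force: 0.0
```

>>> {"fn": "step_arm", "kwargs": {"deltas": [[5,0,-40,0,0,0,-0.39],[0,0,-40,0,0,0,-0.39],[0,0,-40,0,0,0,-0.39],[0,0,-35,0,0,0,-0.39],[0,0,0,0,0,0,-0.39]]}}

```text
clock: 2.4
tcp_pos: [0.5799, -0.0073, 0.0714]
orientation: [-0.001, 1.0, 0.006, -0.005]
wrist_force: [-1.3, 0.2, 0.1]
finger_gap: 0.0262
grip_force: 0.0
```

```bash
python3 - <<'E'
from workcell import *
import cv2,numpy as np
for n in ["side","wrist"]:
    r=read_camera(n);np.savez(f"pics/{n}1.npz",**r);im=r["image"][:,:,::-1]
    if n=="side": im=cv2.resize(im[140:290,220:400],None,fx=4,fy=4,interpolation=2)
    cv2.imwrite(f"pics/{n}1.png",im)
s=get_state();print(s["tcp_pos"],s["wrist_force"])
E
```

```text
[ 0.58421694 -0.00751198  0.07661298] [0.52268365 0.18755015 0.9674153 ]
```

View pics/side1.png

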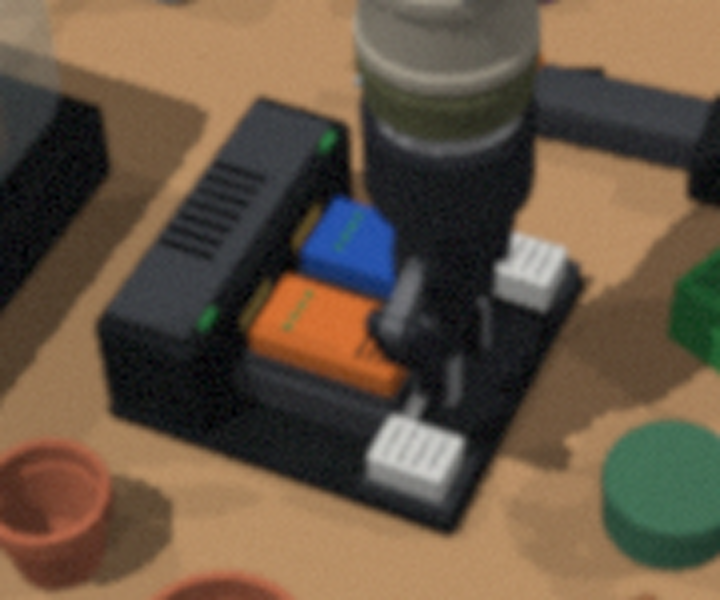

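View pics/wrist1.png

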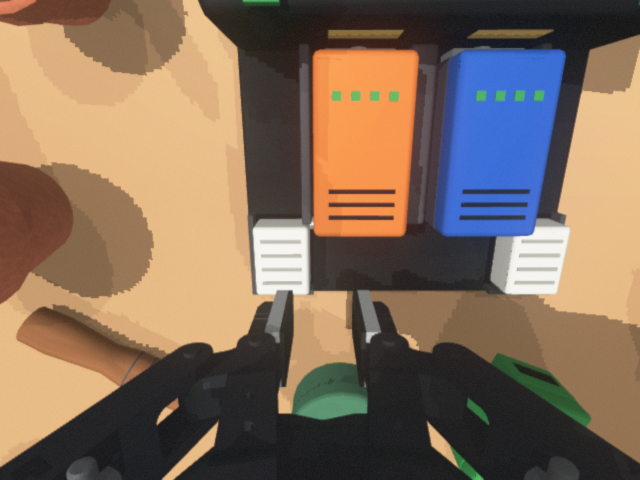

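The side view shows the gripper in front of the orange battery, clear of everything. In the wrist view, the left finger (282,300) is just short of the left pad (282,258) and the right finger is at (368,300). I'll check the fingertips by depth.

```bash
python3 - <<'E'
import numpy as np
r=np.load("pics/wrist1.npz");z=r["z_map"];K=r["K"];T=r["world_from_camera"]
v,u=np.mgrid[:480,:640]
P=np.stack([(u-K[0,2])/K[0,0]*z,(v-K[1,2])/K[1,1]*z,z],-1)@T[:3,:3].T+T[:3,3]
for nm,a,b in [("L",255,312),("R",340,400)]:
    m=np.zeros(z.shape,bool);m[285:345,a:b]=1;m&=(P[...,2]>.06)&(z>0)
    p=P[m];lo=p[p[:,2]<p[:,2].min()+.006]
    print(nm,m.sum(),"min/max all",p.min(0).round(4),p.max(0).round(4),"low",lo.min(0).round(4),lo.max(0).round(4))
m=np.zeros(z.shape,bool);m[225:290,258:306]=1;p=P[m];print("pad",np.median(p,0).round(4))
m=np.zeros(z.shape,bool);m[60:230,320:405]=1;p=P[m];print("bat",np.median(p,0).round(4),p.min(0).round(4))
m=np.zeros(z.shape,bool);m[180:232,450:530]=1;p=P[m];print("blue",p.min(0).round(4))
E
```

```text
L 1849 min/max all [0.5719 0.0048 0.0733] [0.5967 0.0189 0.1224] low [0.573  0.0049 0.0733] [0.5934 0.0115 0.0793]
R 2018 min/max all [ 0.5713 -0.0347  0.0736] [ 0.5972 -0.0207  0.1227] low [ 0.5723 -0.0268  0.0736] [ 0.5938 -0.0208  0.0795]
pad [0.5924 0.0144 0.0349]
bat [ 0.6525 -0.0242  0.0568] [ 0.6139 -0.046   0.0544]
blue [ 0.6137 -0.1041  0.0545]
```

Relative to the fingers, the battery front is 19 mm ahead and the pad middle is 6 mm further left. I'll shift +4 in x and +5 in y, open slightly, and come down to just above the pad.

>>> {"fn": "step_arm", "kwargs": {"deltas": [[4,5,0,0,0,0,-0.3],[0,0,-15,0,0,0,-0.3],[0,0,-15,0,0,0,-0.3],[0,0,0,0,0,0,-0.3],[0,0,0,0,0,0,-0.3]]}}

```text
clock: 3.0
tcp_pos: [0.5903, -0.0015, 0.0481]
orientation: [0.0, 1.0, 0.007, 0.001]
wrist_force: [0.0, -0.6, 0.5]
finger_gap: 0.0299
grip_force: 0.0
```

```bash
python3 - <<'E'
from workcell import *
import cv2,numpy as np
r=read_camera("wrist");cv2.imwrite("pics/wrist2.png",r["image"][:,:,::-1])
s=get_state();print(s["tcp_pos"],s["wrist_force"],s["finger_gap"])
E
```

```text
[ 0.59051976 -0.00155818  0.0482346 ] [ 0.81964064  0.03999633 -1.10843635] 0.029628498972841914
```

View pics/wrist2.png

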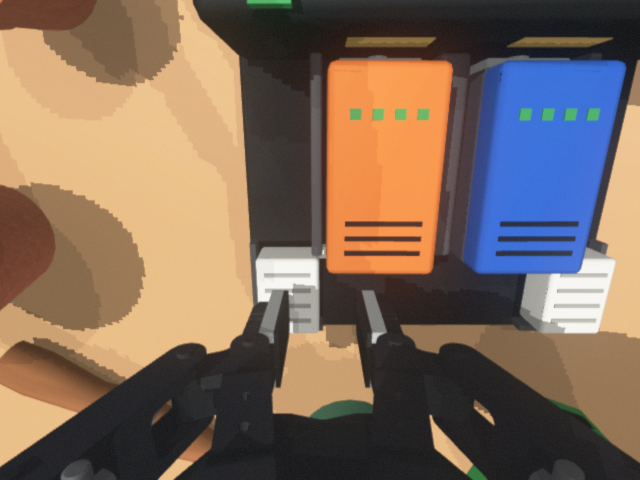

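The wrist view shows the left finger (275,310) over the left pad and the right finger (370,310) in front of the orange battery. Now I'll press gently.

>>> {"fn": "step_arm", "kwargs": {"deltas": [[-2,0,-6,0,0,0,-0.3],[0,0,-5,0,0,0,-0.3],[0,0,-3,0,0,0,-0.3],[0,0,0,0,0,0,-0.3]]}}

```text
clock: 3.45
tcp_pos: [0.5872, -0.0015, 0.0321]
orientation: [0.0, 1.0, 0.007, 0.0]
wrist_force: [0.3, 0.2, 1.5]
finger_gap: 0.0299
grip_force: 0.2
```

>>> {"fn": "step_arm", "kwargs": {"deltas": [[0,0,-3,0,0,0,-0.3],[0,0,-2,0,0,0,-0.3],[0,0,0,0,0,0,-0.3]]}}

```text
clock: 3.75
tcp_pos: [0.5866, -0.0015, 0.0272]
orientation: [0.0, 1.0, 0.007, -0.0]
wrist_force: [-1.2, -0.2, 4.4]
finger_gap: 0.0299
grip_force: 3.7
```

>>> {"fn": "step_arm", "kwargs": {"deltas": [[0,0,-2,0,0,0,-0.3],[0,0,-2,0,0,0,-0.3],[0,0,0,0,0,0,-0.3]]}}

```text
clock: 4.05
tcp_pos: [0.5866, -0.0014, 0.0241]
orientation: [-0.0, 1.0, 0.007, -0.0]
wrist_force: [-3.4, 0.3, 9.4]
finger_gap: 0.0294
grip_force: 7.2
```

>>> {"fn": "step_arm", "kwargs": {"deltas": [[0,0,-1,0,0,0,-0.3],[0,0,0,0,0,0,-0.3],[0,0,0,0,0,0,-0.3]]}}

```text
clock: 4.35
tcp_pos: [0.5866, -0.0013, 0.0239]
orientation: [-0.0, 1.0, 0.007, -0.0]
wrist_force: [-6.5, 0.8, 15.3]
finger_gap: 0.0301
grip_force: 10.2
```

```bash
python3 - <<'E'
from workcell import *
import cv2,numpy as np
for n in ["wrist","side"]:
    r=read_camera(n);z=r["z_map"];K=r["K"];T=r["world_from_camera"];im=r["image"]
    v,u=np.mgrid[:480,:640]
    P=np.stack([(u-K[0,2])/K[0,0]*z,(v-K[1,2])/K[1,1]*z,z],-1)@T[:3,:3].T+T[:3,3]
    h=cv2.cvtColor(im,cv2.COLOR_RGB2HSV).astype(int)
    box=(z>0)&(P[...,0]>.55)&(P[...,0]<.72)&(P[...,1]>-.16)&(P[...,1]<.05)
    for nm,m in [("O",box&(h[...,0]>5)&(h[...,0]<20)&(h[...,1]>190)&(P[...,2]>.05)),("B",box&(h[...,0]>100)&(h[...,0]<125)&(h[...,1]>150)&(P[...,2]>.05)),
      ("padL",box&(h[...,1]<60)&(h[...,2]>140)&(P[...,2]<.045)&(P[...,2]>.015)&(P[...,1]>0)&(P[...,0]<.62)),("padR",box&(h[...,1]<60)&(h[...,2]>140)&(P[...,2]<.045)&(P[...,2]>.015)&(P[...,1]<-.1)&(P[...,0]<.62))]:
        p=P[m]
        if len(p): print(n,nm,len(p),"med",np.median(p,0).round(4),"x1-99",np.percentile(p[:,0],[1,99]).round(4))
    im=im[:,:,::-1]
    if n=="side": im=cv2.resize(im[140:290,220:400],None,fx=4,fy=4,interpolation=2)
    cv2.imwrite(f"pics/{n}3.png",im)
s=get_state();print(s["tcp_pos"],s["wrist_force"],s["grip_force"])
E
```

```text
wrist B 29515 med [ 0.6532 -0.0773  0.0566] x1-99 [0.6132 0.6895]
wrist padL 3815 med [0.5988 0.0111 0.0245] x1-99 [0.5711 0.6094]
wrist padR 5223 med [ 0.5875 -0.1177  0.0346] x1-99 [0.572  0.6052]
side O 331 med [ 0.6479 -0.0151  0.0566] x1-99 [0.6236 0.6747]
side B 161 med [ 0.6796 -0.0695  0.0566] x1-99 [0.6126 0.6956]
side padL 97 med [0.5922 0.0262 0.0246] x1-99 [0.5693 0.6081]
side padR 120 med [ 0.5821 -0.1242  0.0348] x1-99 [0.5711 0.5967]
[ 0.58661607 -0.00130108  0.02387509] [-6.90948172 -0.19794732 15.38954287] 10.209712613141164
```

View pics/wrist3.png

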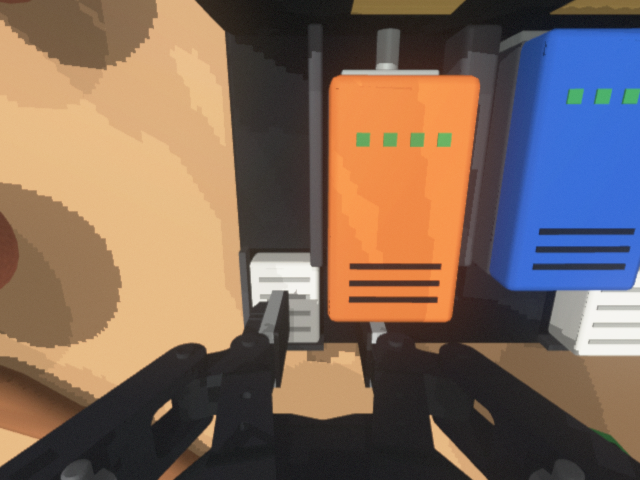

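The pad is fully down (z 24.5 against 35 mm up), the orange battery is about 14 mm out and resting on the right finger at (376,325), and the blue one is still latched. Handing in.

```bash
python3 - <<'E'
from workcell import *
print(hand_in())
E
```

```text
the job is handed in; nothing more can be done
None
```

The job is handed in: the left finger held the pad right down, the orange battery was about 14 mm out against the other finger, and the blue battery was still latched at my last check; `hand_in()` gave no verdict.

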